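# Reset a metering pump's stroke adjuster and lock it again

## Robot

A 6-joint arm with a two-finger parallel gripper is mounted at the origin on the work surface. World frame = base frame: x ahead of the robot, y to its left, z up, the work surface at z = 0. Lengths are in m, angles in degrees, forces in N, time in s.
With the tool pointing down it reaches from about 0.35 to 0.875 m from the base axis. Payload 4.2 kg.
Tool frame: the origin (TCP) lies at the very end of the fingers, on their centre line; the grasp point (between the pads) lies 19 mm behind it; z points along the fingers, y is the line along which they close (so a half turn about z gives the same grasp; the last joint's range is limited). The gripper opens to 87 mm and grips with 3 to 60 N. Pads are 19 mm wide; open, the fingers measure 117 mm over their backs; the gripper's body (75 mm by 190 mm) begins 51 mm behind the grasp point.
Start: joints at [84.087, 22.042, 0.453, 0, -68.411, -14.817], TCP at [0.221, 0.585, 0.223] pointing down, gripper open.
Joint ranges: [-179.83, 179.83], [-69.29, 118.12], [-61.27, 80.66], [-181.25, 117.63], [-171.15, -9.14], [-177.46, 177.46]. Speed limits (degrees/s): [159.86, 159.86, 180, 180, 180, 180].

## Interface

Orientations are given as a 3x3 rotation matrix whose columns are the frame's x, y, z axes.
In Python, from station import sense, cams, r gives the robot as it stands. The module is installed in compiled form; this text tells all that it offers.
- The arm moves only by the tool step_arm, never from a script. Its argument "targets" is text: rows parted by semicolons, each of 4 numbers parted by spaces: the shift along the tool's x, y, z in cm, then the turn about the tool's z in degrees. In form: x y z turn; .... A call has 1 to 12 rows; each row shifts and turns the commanded pose from where the row before left it, along the tool's axes as they then stand; what a row does not reach is not made up. A row lasts 1/12 s, in which the tool goes at most 41.7 mm and 7.16 degrees, less where a joint would pass 70% of its speed; a pose out of reach is approached as far as the arm can. A call with a gripper value outside its range is refused whole. "claw" is the finger opening in cm, from 0 to 8.7, set as the call begins (left out, the last holds). The fingers move at their own pace and stop on an object; the grip force is fixed at half the most. Time passes only in rows, so rows that do not move let the fingers close. It gives the time, the measured TCP pose, the force, the opening and the grip force at its end, in the units of the state.
- sense(): the state, without advancing time (a new reading comes with each control period).
- cams.capture(name): name is "side" or "top" or "wrist"; returns a dict with "frame" (400x640x3 uint8, blue, green, red), "vertical_fov" (degrees; the focal length in pixels is half the picture's height over the tangent of half this angle, whatever the lens; pixels are square), "cx", "cy" (the principal point, pixels), "eye" and "rotation" of the camera in the world; the wrist camera has in their place "tool_from_camera" (4x4, takes a point from camera to tool coordinates, whose origin is the TCP and whose axes are the flange's). Camera axes: x right, y down, z forward; pixel columns grow to the right and rows downward; lengths in m; the calibration is good to about 2 mm. A picture is of the moment at which its call begins: read the wrist's pose just before it. There is no depth.
- r.finish_job(): hands the job in; it is judged then, once.
The state is a dict: "time_s": time; "joints": joint angles; "joint_velocities": joint speeds; "effort": joint torques, N m; "tcp_pos": TCP position; "ee_rot": TCP orientation; "wrist_force": force on the tool from outside, world axes, zero at the start; "moment": the same for the moment, N m; "gripper_width": opening from 0.0 (shut) to 1.0 (fully open); "gripper_force": force on a finger pad.
Only numpy, scipy, OpenCV 4.12 (cv2) and the standard library are available. Lean on these libraries where they do the work, as an engineer would, in place of code of your own. Each camera call takes 0.05 s, during which the arm holds its last target. There are 200 camera calls.

## Task

On the small metering pump, loosen the knurled lock ring under the black knob, turn the knob until its pointer is in line with the upright steel set pin in the flange, then do the lock ring up again, nipped firmly to about 0.45 N m and never beyond 0.8 N m, without shifting the setting. Let go at the end and leave the other things on the bench alone.

Things in the scene. Friction and masses are not known exactly. Their poses are not given: they have to be found in the camera images.
- pump: Metering pump, fixed to the bench, grey box housing 130 x 115 mm with a white liquid end on its -x side and a round aluminium flange (124 mm across, top face at z = 100 mm) on top. Origin: centre of its underside, straight below the upright common axis of lock ring and knob; z up, x towards the middle of the flange scale. On the axis, from below: flange, lock ring, knob.
- ring_grip (a point): Centre of the lock ring, on the axis: knurled round steel ring 56 mm across and 18 mm tall (this point at mid height), its underside about 15 mm above the flange. A small dark bar on its top turns with it. Grip it across its diameter from above, fingers outside the knob; only the 10 mm set pin stands under it. Finger pads slip on it at about 0.045 N m per N of grip.
- lockring (a joint): Turn of the lock ring in rad, counter-clockwise from above positive = loosening (rises 4 mm per rad); stops -1.6, 2.6. Begins tight, more or less, near 0; 1.3 rad of loosening frees it. Where it grips moves the same way as the knob is turned: loosen by 2 rad before a counter-clockwise knob turn. The torque to tighten rises some 1 N m per rad; stays as left.
- knob_grip (a point): On the axis, mid height of the part of the knob to grip: black round knob 32 mm across, its grip 32 mm tall (16 mm above and below this point). Below the grip is an aluminium collar with the pointer, a flat finger 4 mm wide and 4 mm high reaching 27 mm from the axis; keep the fingertips above it (it ends 17 mm below this point).
- adjuster (a joint): Turn of the knob in rad, counter-clockwise from above positive (it rises 2 mm per rad), stops at -1.6 and 1.6; at 0 the pointer points along the pump's x axis. Held fast while the lock ring is tight (do not force it); free, it needs about 0.06 N m. The white line on the knob's top is parallel to the pointer.
- pointer (a point): The point on the pointer's line 53 mm from the axis (the set pin's distance), beyond the pointer's tip; x runs outwards along the pointer, z up.
- setpin: Set pin: upright steel pin 7 mm across and 10 mm tall, fixed in one of four holes of the flange, 53 mm from the axis, at -1.25, -0.85, 0.85 or 1.25 rad from the pump's x axis; the other three holes carry flat black plugs. Origin: centre of its foot on the flange. The knob must point at it.
- clamp_pad: Clamp pad inside the pump, out of sight. The lock ring presses it on the knob's disc and so holds the knob; about 90 N of clamp per N m of tightening torque.
- reagent: Bystander: small jar, 52 mm across, 85 mm tall, loose; origin centre of its underside.
- beaker: Bystander: small open glass beaker, 60 mm across, 70 mm tall, loose; origin centre of its underside.
- spanner: Bystander: steel spanner 150 mm long lying flat, loose; not needed.
There are look-alikes about, which are no part of the job. Of the things that look like the pump, the middle-sized one is meant.

How it is judged:
By the outcome, as a careful person would: the job done as asked, in the order asked, and still so for the second after the job is handed in, with the robot touching nothing.
It also fails if it takes over 69 s, if anything falls off the work surface, if the arm or the gripper's body presses on something with over 40 N, if the wrist force passes 120 N, or if a joint passes its speed limit or range.

## Working session

There is one attempt and no reset: what is moved stays moved. The work goes in short steps, Python scripts to look and compute and a tool call to move; the robot and the scene stay as the last step left them, time stands still between calls to the robot, and variables do not carry over. Pictures are saved under pics/ and viewed, at most 10 in all, crops included, and the job is handed in when it is done.

Besides the shell and the picture viewer there is one more tool, called as name(argument=value, ...), one argument or row to a line, values as JSON. step_arm: Moves the arm, as the interface text tells. Its arguments: {"type":"object","properties":{"targets":{"type":"string"},"claw":{"type":"number"}},"required":["targets"]}

```bash
mkdir -p pics; cat > h.py <<'E'
import numpy as np, cv2, pickle
from station import sense, cams, r
def cap(n,save=None):
    s=sense(); c=cams.capture(n); f=c["frame"]; h=f.shape[0]
    c["f"]=h/2/np.tan(np.radians(c["vertical_fov"])/2)
    if n=="wrist":
        T=np.array(c["tool_from_camera"]); R=np.array(s["ee_rot"]).reshape(3,3)
        c["eye"]=np.array(s["tcp_pos"])+R@T[:3,3]; c["rotation"]=R@T[:3,:3]
    c["eye"]=np.array(c["eye"]); c["rotation"]=np.array(c["rotation"]).reshape(3,3)
    if save: cv2.imwrite("pics/%s.png"%save,f); pickle.dump(c,open("pics/%s.pkl"%save,"wb"))
    return c
def ld(s): return pickle.load(open("pics/%s.pkl"%s,"rb"))
def ray(c,u,v,z):
    d=c["rotation"]@np.array([(u-c["cx"])/c["f"],(v-c["cy"])/c["f"],1]); return c["eye"]+d*(z-c["eye"][2])/d[2]
def proj(c,p):
    q=c["rotation"].T@(np.array(p)-c["eye"]); return q[:2]/q[2]*c["f"]+[c["cx"],c["cy"]]
E
python3 - <<'E'
from h import *
np.set_printoptions(precision=4,suppress=True)
a=cap("top","top1");b=cap("side","side1")
for c in(a,b): print(c["eye"],c["rotation"],c["f"],c["cx"],c["cy"])
print({k:v for k,v in a.items() if k not in("frame",)}.keys(),sense())
cv2.imwrite("pics/both.png",cv2.resize(np.vstack([a["frame"],b["frame"]]),(480,600),interpolation=cv2.INTER_AREA))
E
```

```text
[0.3012 0.035  1.2081] [[-0.011  -0.9817  0.1901]
 [-0.9998  0.0134  0.0113]
 [-0.0137 -0.19   -0.9817]] 475.1166083244253 322.04264181457944 204.52608547217326
[ 0.2226 -0.5885  0.5208] [[ 0.908  -0.2102  0.3624]
 [-0.4188 -0.4737  0.7748]
 [ 0.0088 -0.8553 -0.5181]] 455.4868118770173 327.9631820502499 193.87870901144342
dict_keys(['vertical_fov', 'cx', 'cy', 'eye', 'rotation', 'f']) {'time_s': 0.1, 'joints': array([ 84.0877,  22.0838,   0.3884,  -0.026 , -68.412 , -14.8161]), 'joint_velocities': array([-0.0293, -0.1256,  0.223 ,  0.072 ,  0.0368, -0.0681]), 'effort': array([ -0.0003, -39.1692,  18.7934,   4.2319,   0.0134,  -0.0001]), 'tcp_pos': array([0.221 , 0.584 , 0.2216]), 'ee_rot': array([[ 0.9352, -0.3541, -0.0006],
       [-0.3541, -0.9352, -0.0018],
       [ 0.0001,  0.0019, -1.    ]]), 'wrist_force': array([-0.3855,  0.2105, -0.1354]), 'moment': array([ 0.0004, -0.0025, -0.0359]), 'gripper_force': 0.0, 'gripper_width': 1.0009175171841005}
```

View pics/top1.png

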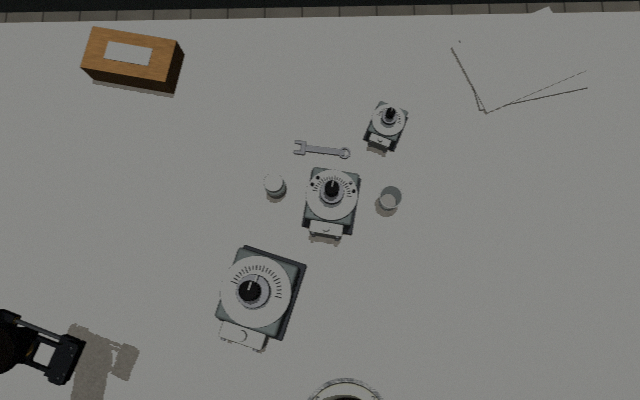

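View pics/side1.png

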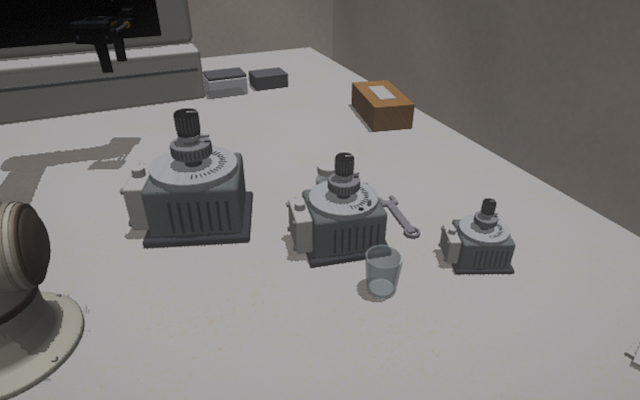

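Top view shows three pumps: large at (255,290), middle at (332,195) and small at (388,122). The middle-sized one fits the description, and its 124 mm flange should confirm that. The jar is at (275,185), the beaker at (390,198) and the spanner at (322,150). Next is an enlarged crop to confirm.

```bash
python3 - <<'E'
from h import *
np.set_printoptions(precision=4,suppress=True)
a=ld("top1");b=ld("side1")
A=cv2.resize(cv2.imread("pics/top1.png")[155:245,285:415],None,fx=6,fy=6,interpolation=cv2.INTER_CUBIC)[:, :780]
cv2.imwrite("pics/crop1.png",A)
c=ray(a,332,195,.1);print(c, ray(a,305,195,.1),ray(a,358,195,.1))
E
```

```text
[0.5387 0.0237 0.1   ] [0.5395 0.0882 0.1   ] [ 0.5378 -0.0382  0.1   ]
```

View pics/crop1.png

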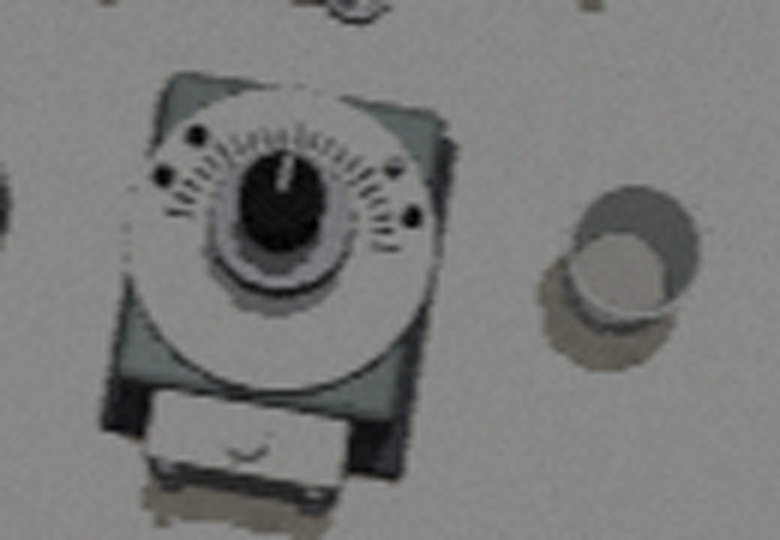

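The crop confirms it: the flange measures about 52 px, or 124 mm. The pin is the grey dot at crop (395,168), and the other three holes at (413,216), (197,135) and (163,176) are black plugs. That puts the pin at -0.85 rad, so the knob turns clockwise. Moving above it via a safe height.

step_arm(
  targets="0 0 -4 0;0 0 -4 0;0 0 -4 0;3.1 2.57 0 0;3.1 2.57 0 0;3.1 2.57 0 0;3.1 2.57 0 0;3.1 2.57 0 0;3.1 2.57 0 0;3.1 2.57 0 0;3.1 2.57 0 0;3.1 2.57 0 0",
  claw=8.7,
)

```text
time_s: 1.1
tcp_pos: [0.4005, 0.2674, 0.3424]
ee_rot: [[0.935, -0.353, -0.0], [-0.353, -0.935, -0.0], [-0.0, 0.0, -1.0]]
wrist_force: [0.9, -0.8, 0.7]
gripper_width: 0.999
gripper_force: 0.0
```

step_arm(
  targets="3.1 2.57 0 0;3.1 2.57 0 0;3.1 2.57 0 0;3.1 2.57 0 0;3.1 2.57 0 0;3.1 2.57 0 0;3.1 2.57 0 0;0 0 0 0;0 0 0 0;0 0 0 0",
)

```text
time_s: 1.93
tcp_pos: [0.5393, 0.0243, 0.342]
ee_rot: [[0.935, -0.355, -0.001], [-0.355, -0.935, 0.0], [-0.001, 0.0, -1.0]]
wrist_force: [-0.9, 0.2, -0.4]
gripper_width: 0.998
gripper_force: 0.0
```

```bash
python3 - <<'E'
from h import *
np.set_printoptions(precision=4,suppress=True)
s=sense();print(s["tcp_pos"],s["ee_rot"],s["joints"],s["wrist_force"],s["moment"])
a=ld("top1");b=ld("side1")
P=lambda u,v:ray(a,285+u/6,155+v/6,.1)[:2]
H=[P(197,135),P(163,176),P(395,168),P(413,216)];C=P(285,240);print(C)
from scipy.optimize import least_squares
ang=[.85,1.25,-.85,-1.25]
res=lambda q:np.concatenate([q[:2]+.053*np.array([np.cos(q[2]+t),np.sin(q[2]+t)])-h for t,h in zip(ang,H)])
o=least_squares(res,[C[0],C[1],0]);print(o.x,o.fun)
for z in(.124,.15,.16,.17,.18,.19,.2): print(z,proj(b,[o.x[0],o.x[1],z]))
cv2.imwrite("pics/side_c.png",cv2.resize(b["frame"][140:270,280:410],None,fx=4.5,fy=4.5,interpolation=cv2.INTER_CUBIC))
c=cap("wrist","w1")
E
```

```text
[0.5393 0.0243 0.342 ] [[ 0.935  -0.3547 -0.0013]
 [-0.3547 -0.935   0.    ]
 [-0.0012  0.0004 -1.    ]] [ 19.7795  10.1733   0.8775  -0.0263 -80.774   49.4493] [-0.899   0.2399 -0.4319] [ 0.0014  0.002  -0.0292]
[0.5386 0.0226]
[ 0.5402  0.0241 -0.1801] [-0.0003 -0.0002  0.0002 -0.0003  0.0001  0.0004 -0.      0.0001]
0.124 [344.2089 183.8367]
0.15 [344.6224 170.7076]
0.16 [344.7852 165.5366]
0.17 [344.9503 160.2962]
0.18 [345.1176 154.985 ]
0.19 [345.2871 149.6014]
0.2 [345.459 144.144]
```

View pics/side_c.png

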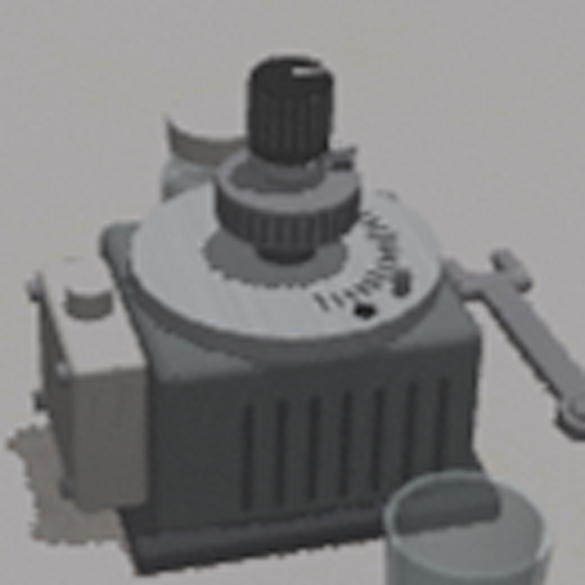

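View pics/w1.png

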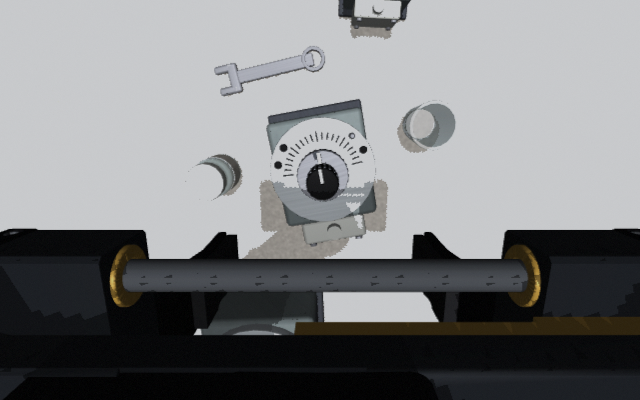

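The pump axis is at about (0.540, 0.024) with yaw -0.18 rad, and the knob top is at z ≈ 0.178. The wrist view puts the knob at (321,180), the pin at (352,136), and the jar and beaker clear at (212,178) and (428,125). I'll check the axis and the white line by code.

```bash
python3 - <<'E'
from h import *
np.set_printoptions(precision=4,suppress=True)
c=ld("w1");C=[.5402,.0241]
for z in(.1,.133,.178): print(z,proj(c,C+[z]))
th=-.18
for t in(.85,1.25,-.85,-1.25): print(t,proj(c,[C[0]+.053*np.cos(th+t),C[1]+.053*np.sin(th+t),.1]))
f=cv2.cvtColor(c["frame"],6)
reg=f[150:215,290:355]
n,l,st,ce=cv2.connectedComponentsWithStats((reg<45).astype('u1'))
print([(s,ce[i]+[290,150]) for i,s in enumerate(st) if s[4]>60])
print(reg[10:50:2,20:46:2]); print(c["eye"])
E
```

```text
0.1 [324.6173 172.2062]
0.133 [324.6259 177.2539]
0.178 [324.6401 185.697 ]
0.85 [285.2877 148.9201]
1.25 [279.785  165.9969]
-0.85 [353.2648 136.2786]
-1.25 [364.7309 150.3786]
[(array([   0,    0,   65,   65, 3401], dtype=int32), array([321.9044, 181.9188])), (array([ 17,  14,  32,  36, 821], dtype=int32), array([322.363 , 182.4507]))]
[[178 177 160 177 191 201 172 184 183 182 179 177 176]
 [177 180 180 181 194 201 160 166 159 176 176 177 179]
 [179 182 174  84  94  17   6  61  19  78 162 182 182]
 [176 165  43  10  29  31   5  42  10  12  30 152 172]
 [123  21  46  10  30  42  12  29  10  27  40  14 152]
 [ 66  10  13  21 175 201  59  31  30  21   9   4  20]
 [105  23  30  30  99 201  67  31  31  31  28  20  80]
 [ 14  31  32  31  60 202 101  31  27  30  28  28  15]
 [ 26  29  28  31  21 190 140  31  28  29  28  28  26]
 [ 29  30  28  29  30 185 175  28  28  28  30  27  27]
 [ 28  28  28  29  28 180 201  36  28  28  25  28  27]
 [ 27  25  29  28  28  98 196  54  28  26  27  25  26]
 [ 26  26  24  28  26  28  18  25  28  27  26  24  26]
 [ 26  27  28  27  26  25  25  27  27  25  26  25  24]
 [ 26  26  26  25  24  26  24  25  26  25  24  23  23]
 [ 24  23  23  25  26  26  23  27  26  23  24  24  22]
 [ 14  13  16  15  21  15  15  15  14  13  23  17  12]
 [ 45  12  15  15  13  14  17  17  15  13  15  13  42]
 [104  42  16  16  16  13  13  14  14  14  14  41 102]
 [131 101  93  33  17  13  12  14  20  32  80  97 114]]
[0.6036 0.0002 0.5047]
```

step_arm(
  targets="0.06 -0.12 0 0;0 0 -0 6;0 0 3 6;0 0 3 6;0 0 3 6;0 0 3 0;0 0 3 0;0 0 3 0;0 0 3 0;0 0 1.8 0;0 0 0 0;0 0 0 0",
  claw=8.7,
)

```text
time_s: 2.98
tcp_pos: [0.5403, 0.0263, 0.1145]
ee_rot: [[0.712, -0.702, -0.001], [-0.702, -0.712, -0.001], [-0.0, 0.001, -1.0]]
wrist_force: [0.2, 0.2, 1.5]
gripper_width: 0.999
gripper_force: 0.0
```

step_arm(
  targets="0 0 0 0;0 0 0 0;0 0 0 0;0 0 0 0;0 0 0 0;0 0 0 0;0 0 0 0;0 0 0 0",
  claw=5,
)

```text
time_s: 3.65
tcp_pos: [0.5415, 0.026, 0.1152]
ee_rot: [[0.711, -0.703, 0.003], [-0.703, -0.711, 0.001], [0.001, -0.003, -1.0]]
wrist_force: [0.2, 4.0, 2.0]
gripper_width: 0.632
gripper_force: 30.0
```

```bash
python3 - <<'E'
from h import *
np.set_printoptions(precision=4,suppress=True)
s=sense();print(s)
E
```

```text
{'time_s': 3.65, 'joints': array([ 19.8833,  19.9852, -19.7875,  -0.012 , -50.0695,  25.4205]), 'joint_velocities': array([ 0.0249,  0.0134,  0.0493,  0.1357, -0.1337, -0.1175]), 'effort': array([ -1.9507, -33.2162,  13.8467,   3.6858,  -0.5595,  -0.0606]), 'tcp_pos': array([0.5415, 0.026 , 0.1152]), 'ee_rot': array([[ 0.7107, -0.7034,  0.0025],
       [-0.7034, -0.7107,  0.0011],
       [ 0.001 , -0.0026, -1.    ]]), 'wrist_force': array([0.2196, 3.991 , 2.0263]), 'moment': array([ 1.062 , -0.277 ,  0.0589]), 'gripper_force': 30.00013679265976, 'gripper_width': 0.631678246433546}
```

step_arm(
  targets="0 0 -0.02 -3;0 0 -0.02 -3;0 0 -0.03 -4;0 0 -0.05 -7;0 0 -0.05 -7;0 0 -0.05 -7",
)

```text
time_s: 4.15
tcp_pos: [0.5415, 0.0259, 0.117]
ee_rot: [[0.973, -0.232, 0.002], [-0.232, -0.973, 0.001], [0.002, -0.002, -1.0]]
wrist_force: [1.4, 2.9, 0.4]
gripper_width: 0.635
gripper_force: 30.0
```

```bash
python3 - <<'E'
from h import *
np.set_printoptions(precision=4,suppress=True)
s=sense();print({k:s[k] for k in("joints","tcp_pos","wrist_force","moment","gripper_force","gripper_width")})
E
```

```text
{'joints': array([ 19.874 ,  19.8581, -19.6549,  -0.0167, -50.3491,  56.729 ]), 'tcp_pos': array([0.5415, 0.0259, 0.117 ]), 'wrist_force': array([1.3593, 2.8683, 0.4008]), 'moment': array([ 0.8658, -0.4721, -0.1065]), 'gripper_force': 29.99657839536667, 'gripper_width': 0.6352037390863173}
```

step_arm(
  targets="0 0 -0.05 -7;0 0 -0.05 -7;0 0 -0.05 -7;0 0 -0.05 -7;0 0 -0.05 -7;0 0 -0.05 -7;0 0 -0.05 -7;0 0 -0.05 -7;0 0 -0.05 -7;0 0 -0.03 -4;0 0 0 0;0 0 0 0",
)

```text
time_s: 5.15
tcp_pos: [0.5415, 0.0256, 0.1216]
ee_rot: [[0.599, 0.8, 0.002], [0.8, -0.599, 0.001], [0.002, 0.001, -1.0]]
wrist_force: [4.0, 2.1, -1.3]
gripper_width: 0.638
gripper_force: 30.0
```

```bash
python3 - <<'E'
from h import *
np.set_printoptions(precision=4,suppress=True)
s=sense();print({k:s[k] for k in("joints","tcp_pos","wrist_force","moment","gripper_force","gripper_width")})
E
```

```text
{'joints': array([ 19.8596,  19.5529, -19.345 ,   0.0122, -50.9718, 123.3036]), 'tcp_pos': array([0.5415, 0.0256, 0.1216]), 'wrist_force': array([ 4.0014,  2.1168, -1.3233]), 'moment': array([ 0.5709, -1.2   ,  0.039 ]), 'gripper_force': 29.99935805797577, 'gripper_width': 0.6377545986982339}
```

step_arm(
  targets="0 0 0 0;0 0 0 0;0 0 0 0;0 0 0 0;0.03 0.13 -1 0;0 0 -1.85 0;0 0 0 0;0 0 0 0;0 0 0 0",
  claw=8.7,
)

```text
time_s: 5.9
tcp_pos: [0.5414, 0.0247, 0.1501]
ee_rot: [[0.598, 0.801, -0.0], [0.801, -0.598, 0.0], [-0.0, -0.0, -1.0]]
wrist_force: [0.6, 0.7, -0.3]
gripper_width: 0.999
gripper_force: 0.0
```

```bash
python3 - <<'E'
from h import *
np.set_printoptions(precision=4,suppress=True)
s=sense();print(s["tcp_pos"])
c=cap("wrist","w2");print(c["eye"])
for z in(.1,.178):print(proj(c,[.5415,.0257,z]))
E
```

```text
[0.5414 0.0247 0.1501]
[0.5829 0.0787 0.3129]
[322.5776 221.3231]
[321.3494 276.7828]
```

View pics/w2.png

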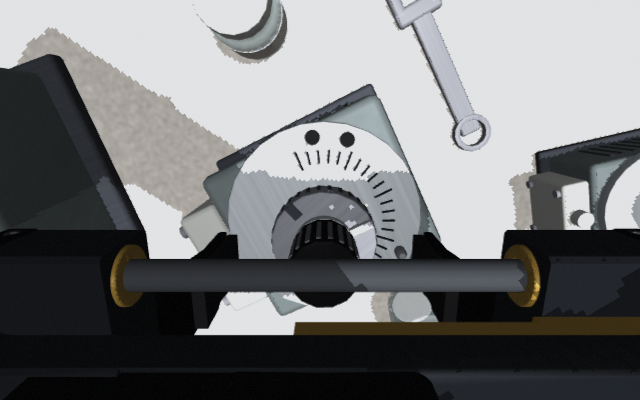

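The wrist view shows the pointer at (372,228), the ring bar turned round to (291,212), and the pin at (400,253) still clockwise of the pointer. Gripping the knob.

step_arm(
  targets="0 0 0 0;0 0 0 0;0 0 0 0;0 0 0 0;0 0 0 0;0 0 0 0;0 0 0 0;0 0 0 0;0 0 0 0;0 0 0 0",
  claw=2.5,
)

```text
time_s: 6.78
tcp_pos: [0.5413, 0.0251, 0.1501]
ee_rot: [[0.598, 0.801, -0.001], [0.801, -0.598, 0.001], [-0.0, -0.001, -1.0]]
wrist_force: [-2.4, 1.8, 0.5]
gripper_width: 0.358
gripper_force: 30.0
```

step_arm(
  targets="0 0 0.01 5;0 0 0.01 5;0 0 0 0",
)

```text
time_s: 7.03
tcp_pos: [0.5411, 0.0252, 0.1497]
ee_rot: [[0.729, 0.684, -0.001], [0.684, -0.729, 0.001], [-0.0, -0.001, -1.0]]
wrist_force: [-2.2, 1.9, 1.1]
gripper_width: 0.356
gripper_force: 30.0
```

```bash
python3 - <<'E'
from h import *
np.set_printoptions(precision=4,suppress=True)
s=sense();print({k:s[k] for k in("joints","tcp_pos","wrist_force","moment","gripper_force","gripper_width")})
c=ld("w1")
a=ray(c,319.7,170.5,.178);b=ray(c,322.2,182.5,.178);d=a-b;print(np.arctan2(d[1],d[0])+.18)
E
```

```text
{'joints': array([ 19.7878,  17.8048, -17.2304,  -0.0668, -55.0191, 113.4255]), 'tcp_pos': array([0.5411, 0.0252, 0.1497]), 'wrist_force': array([-2.1843,  1.9314,  1.1257]), 'moment': array([ 0.6896,  0.6413, -0.0696]), 'gripper_force': 30.00169377308339, 'gripper_width': 0.3556877732854714}
0.018465295589499192
```

step_arm(
  targets="0 0 0.02 6;0 0 0.02 6;0 0 0.02 6;0 0 0.02 6;0 0 0.02 6;0 0 0.02 6;0 0 0.01 3;0 0 0 0;0 0 0 0",
)

```text
time_s: 7.78
tcp_pos: [0.5409, 0.0257, 0.1483]
ee_rot: [[0.997, 0.076, -0.002], [0.076, -0.997, 0.001], [-0.001, -0.001, -1.0]]
wrist_force: [-4.0, 4.8, 1.5]
gripper_width: 0.355
gripper_force: 30.0
```

step_arm(
  targets="0 0 0 0;0 0 0 0;0 0 0 0;0 0 0 0;0 0 0 0;0 0 -4 0;0 0 -4 0;0 0 -4 0;0 0 -4 0;0 0 0 0;0 0 0 0;0 0 0 0",
  claw=8.7,
)

```text
time_s: 8.78
tcp_pos: [0.5413, 0.0247, 0.3081]
ee_rot: [[0.997, 0.074, -0.001], [0.074, -0.997, 0.0], [-0.0, -0.0, -1.0]]
wrist_force: [0.0, -0.4, -0.3]
gripper_width: 0.992
gripper_force: 0.0
```

```bash
python3 - <<'E'
from h import *
np.set_printoptions(precision=4,suppress=True)
s=sense();print(s["tcp_pos"],s["joints"],s["ee_rot"][:,0])
c=cap("wrist","w3")
u,v=proj(c,[.5415,.0257,.12]).astype(int);print(u,v)
x0,y0=u-65,v-60
cv2.imwrite("pics/w3c.png",cv2.resize(c["frame"][y0:y0+100,x0:x0+130],None,fx=6,fy=6,interpolation=cv2.INTER_CUBIC));print(x0,y0)
for p in([.5415,.0257,.178],[.5415,.0257,.1],[.5415+.053*np.cos(-1.03),.0257+.053*np.sin(-1.03),.1]):print(6*(proj(c,p)-[x0,y0]))
E
```

```text
[0.5413 0.0247 0.3081] [ 19.7424  11.0528  -2.7073  -0.0362 -76.2597  74.5283] [ 0.9972  0.0743 -0.0005]
323 181
258 121
[392.4445 441.4111]
[394.2568 343.0772]
[660.8696 211.0308]
```

View pics/w3c.png

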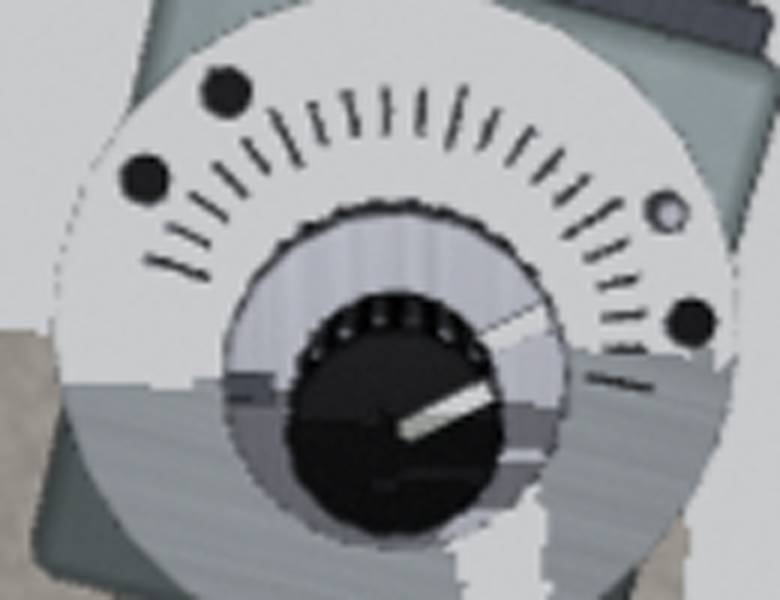

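The crop shows the white line from (400,432) to (492,392), the pin at (665,212), the plugs at (226,92), (144,178) and (690,322), and the pointer finger at (515,325). Computing the remaining angle.

```bash
python3 - <<'E'
from h import *
from scipy.optimize import least_squares
np.set_printoptions(precision=4,suppress=True)
c=ld("w3");P=lambda u,v,z:ray(c,258+u/6,121+v/6,z)[:2]
H=[P(226,92,.1),P(144,178,.1),P(665,212,.106),P(690,322,.1)]
ang=[.85,1.25,-.85,-1.25]
res=lambda q:np.concatenate([q[:2]+.053*np.array([np.cos(q[2]+t),np.sin(q[2]+t)])-h for t,h in zip(ang,H)])
o=least_squares(res,[.54,.025,-.18]);print(o.x,o.fun)
d=P(492,392,.176)-P(400,432,.176);a=np.arctan2(d[1],d[0]);print("line",a-o.x[2])
# subpixel: fit line pixels
f=cv2.cvtColor(c["frame"],6);y,x=np.mgrid[121+380//6:121+450//6,258+390//6:258+510//6]
w=f[y,x].astype(float);m=(w>90)&((x-258)*6<500)
ys,xs,ws=y[m],x[m],w[m];mu=np.average(np.c_[xs,ys],axis=0,weights=ws);C=np.cov(np.c_[xs,ys].T,aweights=ws)
v=np.linalg.eigh(C)[1][:,1];v*=np.sign(v[0]);print(mu,v,m.sum())
A=ray(c,*(mu+8*v),.176)-ray(c,*(mu-8*v),.176);print("fit",np.arctan2(A[1],A[0])-o.x[2])
# pointer tip (pointer midline at z~.143)
p=P(543,316,.143)-o.x[:2];print("tip",np.hypot(*p),np.arctan2(p[1],p[0])-o.x[2])
k=P(396,430,.177);print("knob top centre",k)
E
```

```text
[ 0.5421  0.0256 -0.1825] [-0.      0.     -0.     -0.     -0.     -0.0002  0.0001  0.0002]
line -0.8935089416079331
[332.7252 188.539 ] [ 0.9004 -0.435 ] 60
fit -0.8530963798170852
tip 0.02639683751681275 -0.8543075383844774
knob top centre [0.543  0.0253]
```

The two independent fits give -0.853 and -0.854 rad against the -0.85 target, so the setting is good. Next I regrip the ring, starting with the finger axis at about 86° and doing the tightening in two bites so the pads don't sweep past the pointer.

step_arm(
  targets="0.06 -0.1 0 4;0 0 2.65 4;0 0 3 0;0 0 3 0;0 0 3 0;0 0 3 0;0 0 3 0;0 0 1 0;0 0 0 0;0 0 0 0;0 0 0 0",
  claw=8.7,
)

```text
time_s: 9.75
tcp_pos: [0.5436, 0.026, 0.1236]
ee_rot: [[0.998, -0.065, 0.003], [-0.065, -0.998, 0.0], [0.003, -0.001, -1.0]]
wrist_force: [0.4, -0.6, 0.8]
gripper_width: 1.002
gripper_force: 0.0
```

step_arm(
  targets="0 0 0 0;0 0 0 0;0 0 0 0;0 0 0 0;0 0 0 0;0 0 0 0;0 0 0 0;0 0 0 0",
  claw=5,
)

```text
time_s: 10.42
tcp_pos: [0.5423, 0.0259, 0.1223]
ee_rot: [[0.998, -0.065, 0.0], [-0.065, -0.998, 0.0], [0.0, -0.0, -1.0]]
wrist_force: [-0.5, 0.9, 0.8]
gripper_width: 0.638
gripper_force: 30.0
```

```bash
cat > st.py <<'E'
from h import *
np.set_printoptions(precision=4,suppress=True)
s=sense();R=s["ee_rot"];print("fing",np.degrees(np.arctan2(-R[1,1],-R[0,1])),{k:s[k] for k in("joints","tcp_pos","wrist_force","moment","gripper_width")},s["effort"][5])
E
python3 st.py
```

```text
fing 86.27426082320976 {'joints': array([ 19.8501,  19.631 , -19.0991,  -0.0004, -51.254 ,  66.4244]), 'tcp_pos': array([0.5423, 0.0259, 0.1223]), 'wrist_force': array([-0.4748,  0.9448,  0.8459]), 'moment': array([ 0.1161,  0.1542, -0.0093]), 'gripper_width': 0.6383808924560089} 0.013244917499832809
```

step_arm(
  targets="0 0 0.05 7;0 0 0.05 7;0 0 0.05 7;0 0 0.05 7;0 0 0.05 7;0 0 0.05 7;0 0 0.05 7;0 0 0.05 7;0 0 0.05 7;0 0 0.05 7;0 0 0 0",
)

```text
time_s: 11.33
tcp_pos: [0.542, 0.0254, 0.1174]
ee_rot: [[0.278, -0.961, -0.001], [-0.961, -0.278, -0.001], [0.0, 0.001, -1.0]]
wrist_force: [-3.3, -0.3, 3.6]
gripper_width: 0.636
gripper_force: 30.0
```

```bash
python3 st.py
```

```text
fing 16.14512060805214 {'joints': array([ 19.8299,  19.9556, -19.455 ,   0.0303, -50.6427,  -3.704 ]), 'tcp_pos': array([0.542 , 0.0254, 0.1174]), 'wrist_force': array([-3.274 , -0.2739,  3.6049]), 'moment': array([-0.1999,  0.5692, -0.0489]), 'gripper_width': 0.6361975996403584} -0.6028023362159729
```

step_arm(
  targets="0 0 0.04 5;0 0 0.04 5;0 0 0.04 5;0 0 0 0;0 0 0 0",
)

```text
time_s: 11.75
tcp_pos: [0.5418, 0.0254, 0.1165]
ee_rot: [[0.025, -1.0, -0.001], [-1.0, -0.025, -0.001], [0.001, 0.001, -1.0]]
wrist_force: [-3.3, -1.5, 5.2]
gripper_width: 0.636
gripper_force: 30.0
```

```bash
python3 st.py
```

```text
fing 1.446193073050158 {'joints': array([ 19.8309,  20.0077, -19.5301,   0.0279, -50.5208, -18.4025]), 'tcp_pos': array([0.5418, 0.0254, 0.1165]), 'wrist_force': array([-3.2928, -1.4559,  5.2345]), 'moment': array([-0.2024,  0.7194, -0.0898]), 'gripper_width': 0.6358982108648162} 0.07779494393616915
```

step_arm(
  targets="0 0 0.04 5;0 0 0.04 5;0 0 0.04 5;0 0 0 0;0 0 0 0",
)

```text
time_s: 12.17
tcp_pos: [0.5416, 0.0254, 0.1155]
ee_rot: [[-0.234, -0.972, -0.001], [-0.972, 0.234, -0.001], [0.001, 0.001, -1.0]]
wrist_force: [-4.5, -1.2, 6.4]
gripper_width: 0.635
gripper_force: 30.0
```

```bash
python3 st.py
```

```text
fing -13.557686343481826 {'joints': array([ 19.8354,  20.066 , -19.6076,   0.026 , -50.3999, -33.4097]), 'tcp_pos': array([0.5416, 0.0254, 0.1155]), 'wrist_force': array([-4.4663, -1.1807,  6.4246]), 'moment': array([-0.177 ,  0.9368, -0.1607]), 'gripper_width': 0.6351105100467588} 0.13873409014195204
```

step_arm(
  targets="0 0 0.03 4;0 0 0 0;0 0 0 0",
)

```text
time_s: 12.42
tcp_pos: [0.5416, 0.0254, 0.1153]
ee_rot: [[-0.302, -0.953, -0.001], [-0.953, 0.302, -0.001], [0.001, 0.001, -1.0]]
wrist_force: [-3.5, -1.0, 8.2]
gripper_width: 0.635
gripper_force: 30.0
```

```bash
python3 st.py
```

```text
fing -17.5518414032092 {'joints': array([ 19.8394,  20.0842, -19.6237,   0.0239, -50.3678, -37.4064]), 'tcp_pos': array([0.5416, 0.0254, 0.1153]), 'wrist_force': array([-3.5174, -1.0401,  8.2171]), 'moment': array([-0.114 ,  0.989 , -0.2069]), 'gripper_width': 0.6348426620072811} 0.15757648274302483
```

step_arm(
  targets="0 0 0.03 4;0 0 0.03 4;0 0 0 0;0 0 0 0",
)

```text
time_s: 12.75
tcp_pos: [0.5416, 0.0254, 0.1148]
ee_rot: [[-0.431, -0.902, -0.001], [-0.902, 0.431, -0.001], [0.001, 0.001, -1.0]]
wrist_force: [-4.5, -0.8, 8.9]
gripper_width: 0.634
gripper_force: 30.0
```

```bash
python3 st.py
```

```text
fing -25.536837875122313 {'joints': array([ 19.8431,  20.1117, -19.6618,   0.027 , -50.3069, -45.3972]), 'tcp_pos': array([0.5416, 0.0254, 0.1148]), 'wrist_force': array([-4.4776, -0.7907,  8.9071]), 'moment': array([-0.0348,  1.1846, -0.0923]), 'gripper_width': 0.6341773892751129} 0.06882536457851529
```

step_arm(
  targets="0 0 0 0;0 0 0 0;0 0 0 0;0 0 0 0;0 0 -0.05 -6;0 0 0 -7;0 0 0 -7;0 0 0 -7;0 0 0 -7;0 0 0 -7;0 0 0 -7;0 0 0 -7",
  claw=8.7,
)

```text
time_s: 13.75
tcp_pos: [0.5423, 0.0258, 0.1139]
ee_rot: [[0.495, -0.869, -0.0], [-0.869, -0.495, -0.0], [-0.0, 0.0, -1.0]]
wrist_force: [0.0, -0.8, 0.3]
gripper_width: 0.999
gripper_force: 0.0
```

step_arm(
  targets="0 0 0 -7;0 0 0 -7;0 0 0 -7;0 0 0 -7;0 0 0 -7;0 0 0 -7;0 0 0 -7;0 0 0 -5;0 0 0 0;0 0 0 0;0 0 0 0",
)

```text
time_s: 14.67
tcp_pos: [0.5423, 0.0258, 0.1141]
ee_rot: [[0.993, -0.119, -0.0], [-0.119, -0.993, -0.0], [-0.0, 0.0, -1.0]]
wrist_force: [0.1, 0.2, 0.3]
gripper_width: 0.999
gripper_force: 0.0
```

```bash
python3 st.py
```

```text
fing 83.17659306404612 {'joints': array([ 19.8428,  20.1965, -19.6432,  -0.0003, -50.1726,  63.334 ]), 'tcp_pos': array([0.5423, 0.0258, 0.1141]), 'wrist_force': array([0.0692, 0.191 , 0.3272]), 'moment': array([-0.0482,  0.039 ,  0.0018]), 'gripper_width': 0.9993421140250304} -0.0013737679546466097
```

step_arm(
  targets="0 0 0 0;0 0 0 0;0 0 0 0;0 0 0 0;0 0 0 0;0 0 0 0;0 0 0 0;0 0 0 0",
  claw=5,
)

```text
time_s: 15.33
tcp_pos: [0.5423, 0.0258, 0.1143]
ee_rot: [[0.993, -0.117, 0.0], [-0.117, -0.993, 0.0], [0.0, -0.0, -1.0]]
wrist_force: [-0.6, -0.3, -0.3]
gripper_width: 0.635
gripper_force: 30.0
```

```bash
python3 st.py
```

```text
fing 83.26631882182048 {'joints': array([ 19.8451,  20.1774, -19.6392,  -0.0026, -50.178 ,  63.4229]), 'tcp_pos': array([0.5423, 0.0258, 0.1143]), 'wrist_force': array([-0.6411, -0.3167, -0.3269]), 'moment': array([-0.0042,  0.0387, -0.0429]), 'gripper_width': 0.6348158433864561} 0.009486773342359811
```

step_arm(
  targets="0 0 0.02 3;0 0 0.02 3",
)

```text
time_s: 15.5
tcp_pos: [0.5422, 0.0259, 0.1139]
ee_rot: [[0.975, -0.221, -0.0], [-0.221, -0.975, -0.0], [0.0, 0.0, -1.0]]
wrist_force: [-0.3, 0.7, 0.6]
gripper_width: 0.632
gripper_force: 30.0
```

```bash
python3 st.py
```

```text
fing 77.25380770547333 {'joints': array([ 19.8603,  20.2016, -19.6704,   0.0244, -50.1398,  57.3778]), 'tcp_pos': array([0.5422, 0.0259, 0.1139]), 'wrist_force': array([-0.3407,  0.6537,  0.6132]), 'moment': array([0.0973, 0.1561, 0.4579]), 'gripper_width': 0.6318605831465174} -0.06361125502735376
```

step_arm(
  targets="0 0 0 0",
)

```text
time_s: 15.58
tcp_pos: [0.5422, 0.0258, 0.1139]
ee_rot: [[0.975, -0.221, -0.0], [-0.221, -0.975, -0.0], [-0.0, 0.0, -1.0]]
wrist_force: [-0.1, -0.9, 1.7]
gripper_width: 0.636
gripper_force: 30.0
```

```bash
python3 st.py
```

```text
fing 77.23388485349986 {'joints': array([ 19.8514,  20.2014, -19.6686,   0.0091, -50.1366,  57.3767]), 'tcp_pos': array([0.5422, 0.0258, 0.1139]), 'wrist_force': array([-0.0898, -0.8956,  1.6819]), 'moment': array([-0.076 ,  0.0607, -0.1448]), 'gripper_width': 0.6355422414654278} -0.09535985067486763
```

step_arm(
  targets="0 0 0 0;0 0 0 0",
)

```text
time_s: 15.75
tcp_pos: [0.5422, 0.0258, 0.1139]
ee_rot: [[0.975, -0.22, -0.0], [-0.22, -0.975, 0.0], [-0.0, -0.0, -1.0]]
wrist_force: [-0.8, -0.1, 1.2]
gripper_width: 0.637
gripper_force: 30.0
```

```bash
python3 st.py
```

```text
fing 77.2814593112137 {'joints': array([ 19.838 ,  20.1979, -19.6673,  -0.015 , -50.1336,  57.4531]), 'tcp_pos': array([0.5422, 0.0258, 0.1139]), 'wrist_force': array([-0.7581, -0.0836,  1.2248]), 'moment': array([ 0.0419,  0.072 , -0.143 ]), 'gripper_width': 0.6369314426540726} 0.1638981280848384
```

step_arm(
  targets="0 0 0.01 1;0 0 0 1;0 0 0.01 1",
)

```text
time_s: 16.0
tcp_pos: [0.5422, 0.0258, 0.1137]
ee_rot: [[0.963, -0.271, -0.0], [-0.271, -0.963, -0.0], [0.0, 0.0, -1.0]]
wrist_force: [-0.7, 1.0, 1.2]
gripper_width: 0.636
gripper_force: 30.0
```

```bash
python3 st.py
```

```text
fing 74.29171229739057 {'joints': array([ 19.8586,  20.2139, -19.6858,   0.0258, -50.1133,  54.4166]), 'tcp_pos': array([0.5422, 0.0258, 0.1137]), 'wrist_force': array([-0.6876,  0.9574,  1.2192]), 'moment': array([0.134 , 0.2625, 0.469 ]), 'gripper_width': 0.6360894794851236} -0.3719031158834696
```

step_arm(
  targets="0 0 0.01 1;0 0 0.01 1",
)

```text
time_s: 16.17
tcp_pos: [0.5422, 0.0258, 0.1136]
ee_rot: [[0.952, -0.305, -0.0], [-0.305, -0.952, -0.0], [0.0, 0.0, -1.0]]
wrist_force: [-0.2, 0.5, 2.8]
gripper_width: 0.632
gripper_force: 30.0
```

```bash
python3 st.py
```

```text
fing 72.22679984678228 {'joints': array([ 19.8541,  20.222 , -19.6917,   0.0172, -50.0952,  52.3617]), 'tcp_pos': array([0.5422, 0.0258, 0.1136]), 'wrist_force': array([-0.2265,  0.4744,  2.8454]), 'moment': array([0.1131, 0.3287, 0.4825]), 'gripper_width': 0.6317264591833415} -0.3256414085626602
```

step_arm(
  targets="0 0 0.01 1;0 0 0 1",
)

```text
time_s: 16.33
tcp_pos: [0.5422, 0.0258, 0.1135]
ee_rot: [[0.941, -0.339, -0.0], [-0.339, -0.941, -0.0], [0.0, 0.0, -1.0]]
wrist_force: [-0.9, 0.8, 2.0]
gripper_width: 0.632
gripper_force: 30.0
```

```bash
python3 st.py
```

```text
fing 70.19050408542194 {'joints': array([ 19.8462,  20.2316, -19.6997,   0.0091, -50.0731,  50.3385]), 'tcp_pos': array([0.5422, 0.0258, 0.1135]), 'wrist_force': array([-0.9256,  0.8409,  2.048 ]), 'moment': array([0.0872, 0.3203, 0.5595]), 'gripper_width': 0.6318785960767682} -0.41284002363681793
```

The moving torque went 0.47, 0.48, 0.56 N m over the last few degrees, with a slope near the stated 1 N m/rad, so I stop here. Letting go and checking.

step_arm(
  targets="0 0 0 0;0 0 0 0;0 0 0 0;0 0 0 0;0 0 0 0;0 0 -4 0;0 0 -4 0;0 0 -4 0;0 0 -4 0;0 0 -3.5 0;0 0 0 0;0 0 0 0",
  claw=8.7,
)

```text
time_s: 17.33
tcp_pos: [0.5431, 0.0261, 0.3109]
ee_rot: [[0.941, -0.338, 0.006], [-0.338, -0.941, 0.002], [0.004, -0.004, -1.0]]
wrist_force: [-0.6, 0.2, -1.7]
gripper_width: 0.999
gripper_force: 0.0
```

```bash
python3 - <<'E'
from h import *
s=sense();print(s["tcp_pos"],s["moment"])
c=cap("wrist","w4")
u,v=proj(c,[.542,.0257,.12]).astype(int);x0,y0=u-65,v-60;print(x0,y0)
cv2.imwrite("pics/w4c.png",cv2.resize(c["frame"][y0:y0+100,x0:x0+130],None,fx=6,fy=6,interpolation=cv2.INTER_CUBIC))
E
```

```text
[0.54312868 0.0260948  0.31085299] [0.00941508 0.08733497 0.05220295]
261 123
```

View pics/w4c.png

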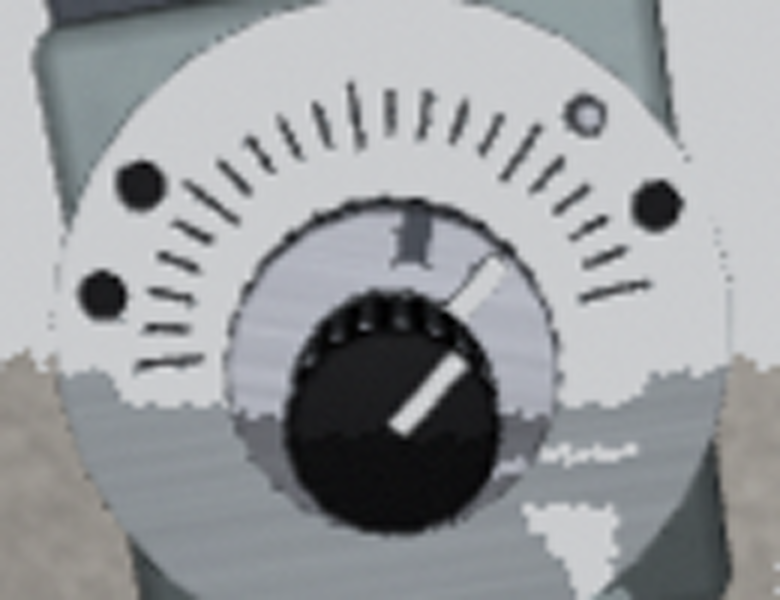

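The crop shows the knob line from (400,430) to (462,360), the pointer tip at (500,262), the pin at (585,115), the ring bar at (413,238) and the plugs at (141,184), (102,295) and (657,205).

```bash
python3 - <<'E'
from h import *
from scipy.optimize import least_squares
np.set_printoptions(precision=4,suppress=True)
def go(n,x0,y0,H,tip,bar,zb):
    c=ld(n);P=lambda u,v,z:ray(c,x0+u/6,y0+v/6,z)[:2]
    h=[P(*H[0],.1),P(*H[1],.1),P(*H[2],.106),P(*H[3],.1)]
    res=lambda q:np.concatenate([q[:2]+.053*np.array([np.cos(q[2]+t),np.sin(q[2]+t)])-g for t,g in zip([.85,1.25,-.85,-1.25],h)])
    o=least_squares(res,[.54,.025,-.18]).x;print(n,o)
    A=lambda p:(np.hypot(*(p-o[:2])),np.arctan2(*(p-o[:2])[::-1])-o[2])
    print("tip",A(P(*tip,.142)),"bar",A(P(*bar,zb)))
    return c,o
go("w3",258,121,[(226,92),(144,178),(665,212),(690,322)],(543,316),(250,388),.141)
c,o=go("w4",261,123,[(141,184),(102,295),(585,115),(657,205)],(500,262),(413,238),.133)
f=cv2.cvtColor(c["frame"],6);y,x=np.mgrid[123+346//6:123+445//6,261+380//6:261+474//6]
w=f[y,x].astype(float);m=(w>90)&(((x-261)*6-462)*.66-((y-123)*6-360)*.75<8)
xs,ys,ws=x[m],y[m],w[m];mu=np.average(np.c_[xs,ys],axis=0,weights=ws)
v=np.linalg.eigh(np.cov(np.c_[xs,ys].T,aweights=ws))[1][:,1];v*=np.sign(v[0])
A=ray(c,*(mu+8*v),.176)-ray(c,*(mu-8*v),.176);print(m.sum(),v,"fit",np.arctan2(A[1],A[0])-o[2])
E
```

```text
w3 [ 0.5421  0.0256 -0.1825]
tip (np.float64(0.026383267790907158), np.float64(-0.8612740533114833)) bar (np.float64(0.02327648593838697), np.float64(1.8460227832566702))
w4 [ 0.542   0.0256 -0.1824]
tip (np.float64(0.026674397163008824), np.float64(-0.8609088016384288)) bar (np.float64(0.023288005406369744), np.float64(-0.30535904413890314))
67 [ 0.6627 -0.7489] fit -0.8723909142705488
```

The ring turned 2.15 rad without slipping. The pointer is at -0.861 rad both before and after tightening, so the setting held and is about 0.01 rad from the pin. Handing in.

```bash
python3 -c "
from station import r
print(r.finish_job())"
```

```text
the job is handed in; nothing more can be done
None
```

The job is handed in: I loosened the lock ring, set the pointer to within about 0.01–0.02 rad of the pin, and re-tightened the ring to roughly 0.5 N m (highest reading 0.56) without shifting the setting, then let go at about 17 s.

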